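# Unstack the tube lengths onto their colour-coded rests

## Robot

A 7-joint arm with a two-finger parallel gripper is mounted at the origin on the work surface. World frame = base frame: x ahead of the robot, y to its left, z up, the work surface at z = 0. Lengths are in m, angles in rad, forces in N, time in s.
With the tool pointing down it reaches from about 0.425 to 0.825 m from the base axis. Payload 3.6 kg.
Tool frame: the origin (TCP) lies midway between the tips of the shut fingers; the grasp point (between the pads) lies 19 mm behind it; z points along the fingers, x is the direction in which the jaws open and shut, and the axes are right-handed (so a half turn about z gives the same grasp; the last joint's range is limited). The gripper opens to 93 mm and grips with 3 to 60 N. Pads are 15 mm wide; open, the fingers measure 128 mm over their backs; the gripper's body (75 mm by 188 mm) begins 65 mm behind the grasp point.
Start: joints at [-1.268, 0.615, -0.013, 1.423, 0.008, 1.103, -0.04], TCP at [0.21, 0.615, 0.219] pointing down, gripper open.
Joint ranges: [-3.12, 3.12], [-0.3, 2.06], [-1.34, 1.32], [0.26, 2.42], [-1.36, 4.5], [0.01, 1.98], [-2.84, 2.84]. Speed limits (rad/s): [2.79, 2.79, 3.14, 3.14, 3.14, 3.14, 3.14].

## Interface

Orientations are given as [roll, pitch, yaw] about the fixed x, y, z axes, in that order (R = Rz(yaw) Ry(pitch) Rx(roll)).
In Python, from bench import readout, optics, robot gives the robot as it stands.
- The arm moves only by the tool carry_out, never from a script. Its argument "series" is a list of rows, each a list of 2 entries, a list of its own where there are three numbers: the shift along the tool's x, y, z in m, then the turn, a rotation vector about the tool's x, y, z in degrees. A call has 1 to 8 rows; each row is the pose to reach, as a shift and turn from the pose commanded when the call began, along the tool's axes at that moment; what a row does not reach only later rows make up. A row lasts 1/10 s, in which the tool goes at most 50 mm and 8.59 degrees, less where a joint would pass 70% of its speed; a pose out of reach is approached as far as the arm can. A call with a gripper value outside its range is refused whole. "claw" is the opening, from -1 (shut) to 1 (fully open), so that 0 is half open, set as the call begins (left out, the last holds). The fingers move at their own pace and stop on an object; "force" is the grip in N (left out, the last holds). Time passes only in rows, so rows that repeat a pose let the fingers close. It gives the time, the measured TCP pose, the force and the opening at its end, in the units of the state.
- readout.state(): the state, without advancing time (a new reading comes with each control period).
- optics.read_camera(name): name is "scene" or "top" or "wrist"; returns the picture (384x512x3 uint8, blue, green, red); there is no depth.
- optics.calibration(name): a dict with "camera_matrix" (3x3 intrinsics, pixels), "eye" and "orientation" of the camera in the world. Camera axes: x right, y down, z forward; pixel columns grow to the right and rows downward; lengths in m; the calibration is good to about 2 mm. A picture is of the moment at which its call begins: read the wrist's pose just before it. calibration takes no time and is no camera call; for the wrist camera it gives the pose at the moment of the call.
- robot.hand_in(): hands the job in, once; it reports no verdict.
The state is a dict: "time_s": time; "joint_pos": joint angles; "qd": joint speeds; "joint_efforts": joint torques, N m; "ee_pos": TCP position; "ee_rot": TCP orientation; "wrist_force": force on the tool from outside, world axes, zero at the start; "moment": the same for the moment, N m; "gripper_width": finger opening in m.
Only numpy, scipy, OpenCV 4.12 (cv2) and the standard library are available. Lean on these libraries where they do the work, as an engineer would, in place of code of your own. Each camera call takes 0.05 s, during which the arm holds its last target.

## Task

Take apart the crosswise stack of four square tube lengths on the little pallet and lay each tube on the rest painted the colour of its ends: flat and lengthwise, between the two end stops and fully within the rest's long edges. Set the tubes down, do not drop them, and leave the oil bottle and the tape roll where they stand.

Things in the scene. Friction and masses are not known exactly. Their poses are not given: they have to be found in the camera images.
- tube_red: square metal tube, 170 long x 32 wide x 32 high mm, bare dark steel middle, both ends painted red (40 mm each); 0.2 to 0.45 kg. Origin: centre of its underside; x along its length, z up. Starts in the stack's lower layer: two parallel tubes, centre lines about 90 mm apart, on a fixed slatted wooden pallet 180 x 180 x 22 mm.
- tube_white: square metal tube, 170 long x 32 wide x 32 high mm, bare dark steel middle, both ends painted white (40 mm each); 0.2 to 0.45 kg. Origin: centre of its underside; x along its length, z up. Starts in the stack's lower layer: two parallel tubes, centre lines about 90 mm apart, on a fixed slatted wooden pallet 180 x 180 x 22 mm.
- tube_yellow: square metal tube, 170 long x 32 wide x 32 high mm, bare dark steel middle, both ends painted yellow (40 mm each); 0.2 to 0.45 kg. Origin: centre of its underside; x along its length, z up. Starts in the stack's upper layer: two parallel tubes, centre lines about 90 mm apart, lying crosswise on the two lower ones near their ends.
- tube_green: square metal tube, 170 long x 32 wide x 32 high mm, bare dark steel middle, both ends painted green (40 mm each); 0.2 to 0.45 kg. Origin: centre of its underside; x along its length, z up. Starts in the stack's upper layer: two parallel tubes, centre lines about 90 mm apart, lying crosswise on the two lower ones near their ends.
- rest_red: fixed flat rest painted red, 198 x 60 mm. Upper face 6 mm above the bench; at each end of its length a low stop (6 mm thick, top 16 mm above the bench), 186 mm clear between the stops; long sides open. Origin: centre of its underside, on the bench; x along its length, z up.
- rest_white: fixed flat rest painted white, 198 x 60 mm. Upper face 6 mm above the bench; at each end of its length a low stop (6 mm thick, top 16 mm above the bench), 186 mm clear between the stops; long sides open. Origin: centre of its underside, on the bench; x along its length, z up.
- rest_yellow: fixed flat rest painted yellow, 198 x 60 mm. Upper face 6 mm above the bench; at each end of its length a low stop (6 mm thick, top 16 mm above the bench), 186 mm clear between the stops; long sides open. Origin: centre of its underside, on the bench; x along its length, z up.
- rest_green: fixed flat rest painted green, 198 x 60 mm. Upper face 6 mm above the bench; at each end of its length a low stop (6 mm thick, top 16 mm above the bench), 186 mm clear between the stops; long sides open. Origin: centre of its underside, on the bench; x along its length, z up.
- oil_bottle: bystander: loose orange bottle with a black cap, diameter 60, height 120 mm, standing beyond the stack. Origin: centre of its underside.
- tape_roll: bystander: loose roll of pale tape lying flat, outer diameter 90, inner 72, height 25 mm, beyond the stack. Origin: centre of its underside.
Mind the look-alikes: they are no part of the job. What is shaped like the rest_white but black or purple is not meant.

How it is judged:
At the end, for the whole second after the job is handed in: Each tube lies at rest on the rest of its own colour: flat on its upper face, its centre within 12 mm of the rest's centre lengthwise and 16 mm sideways, its length within 0.2 rad of the rest's length (either way round) (x of tube_red in the frame of rest_red between -0.012 and 0.012 m and y of tube_red in the frame of rest_red between -0.016 and 0.016 m and z of tube_red in the frame of rest_red between 0.003 and 0.01 m and angle between the x axis of tube_red and the x axis of rest_red, either way round below 0.2 rad and angle between each of tube_red, tube_white, tube_yellow, tube_green's own z axis and vertical below 0.1 rad and linear speed of each of tube_red, tube_white, tube_yellow, tube_green below 0.02 m/s and x of tube_white in the frame of rest_white between -0.012 and 0.012 m and y of tube_white in the frame of rest_white between -0.016 and 0.016 m and z of tube_white in the frame of rest_white between 0.003 and 0.01 m and angle between the x axis of tube_white and the x axis of rest_white, either way round below 0.2 rad and x of tube_yellow in the frame of rest_yellow between -0.012 and 0.012 m and y of tube_yellow in the frame of rest_yellow between -0.016 and 0.016 m and z of tube_yellow in the frame of rest_yellow between 0.003 and 0.01 m and angle between the x axis of tube_yellow and the x axis of rest_yellow, either way round below 0.2 rad and x of tube_green in the frame of rest_green between -0.012 and 0.012 m and y of tube_green in the frame of rest_green between -0.016 and 0.016 m and z of tube_green in the frame of rest_green between 0.003 and 0.01 m and angle between the x axis of tube_green and the x axis of rest_green, either way round below 0.2 rad); the robot touches nothing.
It fails at once if a tube is dropped onto its rest from a height (faster than 0.6 m/s within 20 mm of it) ((horizontal distance between tube_red and rest_red below 0.04 m and z of tube_red in the frame of rest_red below 0.026 m and linear speed of tube_red above 0.6 m/s) or (horizontal distance between tube_white and rest_white below 0.04 m and z of tube_white in the frame of rest_white below 0.026 m and linear speed of tube_white above 0.6 m/s) or (horizontal distance between tube_yellow and rest_yellow below 0.04 m and z of tube_yellow in the frame of rest_yellow below 0.026 m and linear speed of tube_yellow above 0.6 m/s) or (horizontal distance between tube_green and rest_green below 0.04 m and z of tube_green in the frame of rest_green below 0.026 m and linear speed of tube_green above 0.6 m/s)).
It fails at once if the oil bottle is moved more than 30 mm (distance of oil_bottle from where it was at the start of the episode above 0.03 m).
It fails at once if the tape roll is moved more than 30 mm (distance of tape_roll from where it was at the start of the episode above 0.03 m).
It also fails if it takes over 99 s, if anything falls off the work surface, if the arm or the gripper's body presses on something with over 40 N, if the wrist force passes 120 N, or if a joint passes its speed limit or range.

## Working session

There is one attempt and no reset: what is moved stays moved. The work goes in short steps, Python scripts to look and compute and a tool call to move; the robot and the scene stay as the last step left them, time stands still between calls to the robot, and variables do not carry over. Pictures are saved under pics/ and viewed, and the job is handed in when it is done.

Besides the shell and the picture viewer there is one more tool, called after "Request:" by a JSON object that holds its "op" and its "data". carry_out: Moves the arm, as the interface text tells. Its arguments: {"type":"object","properties":{"series":{"type":"array"},"claw":{"type":"number"},"force":{"type":"number"}},"required":["series"]}

```bash
ls; mkdir -p pics; python3 - <<'E'
from bench import readout, optics, robot
import cv2
print(readout.state())
for n in ("scene","top"):
    cv2.imwrite(f"pics/{n}0.png",optics.read_camera(n)); print(n,optics.calibration(n))
E
```

```text
pics
{'time_s': 0.0, 'joint_pos': array([-1.26747565,  0.61592676, -0.01261337,  1.4248659 ,  0.00811444,
        1.10336652, -0.04040534]), 'qd': array([-0.00098107, -0.00026628, -0.00023484, -0.00089371,  0.00013334,
       -0.00288463,  0.00132197]), 'joint_efforts': array([-4.43106992e-04, -4.58926785e+01,  2.08827308e-01, -1.65754116e+01,
       -6.10298454e-02,  2.03584187e-02,  2.63471320e-04]), 'ee_pos': array([0.2102645 , 0.61423773, 0.2174872 ]), 'ee_rot': array([3.14154305e+00, 2.51558988e-03, 1.24104060e+00]), 'wrist_force': array([-0.11509023, -0.51655826, -0.3166247 ]), 'moment': array([-4.62342234e-03, -1.05714978e-05, -9.88532907e-03]), 'gripper_width': 0.09320766517539142}
scene {'camera_matrix': array([[400.87723682,   0.        , 257.60156038],
       [  0.        , 400.87723682, 195.63708892],
       [  0.        ,   0.        ,   1.        ]]), 'eye': array([ 1.01722259, -1.06444874,  0.87492062]), 'orientation': array([-2.23349617,  0.01187559,  0.4898445 ])}
top {'camera_matrix': array([[473.72135021,   0.        , 257.66105754],
       [  0.        , 473.72135021, 194.97623668],
       [  0.        ,   0.        ,   1.        ]]), 'eye': array([ 0.35199207, -0.11570785,  1.49244442]), 'orientation': array([-3.03289661, -0.00848772, -1.59703531])}
```

View pics/scene0.png

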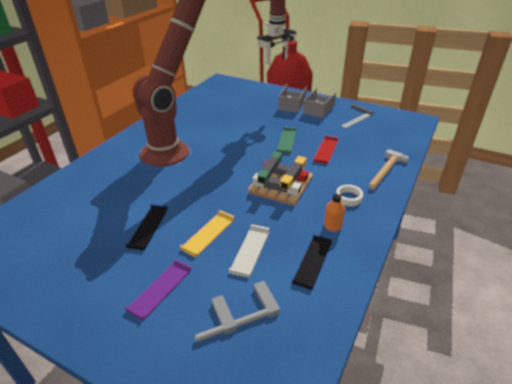

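View pics/top0.png

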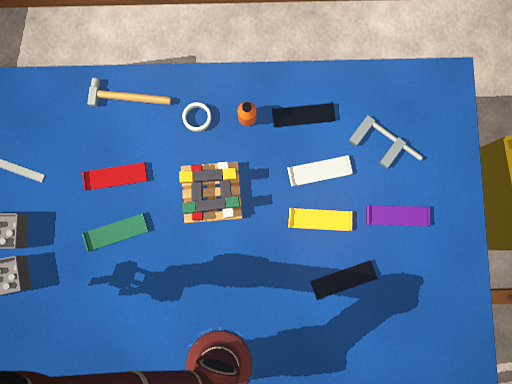

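Both views agree. In the top view the rests are red (115,176), green (116,232), white (320,171) and yellow (320,219). The look-alikes are black at (305,115) and (343,280), and purple at (398,215). The stack is at (211,193). Next I measure by colour and check a crop.

```bash
cat > h.py <<'E'
import numpy as np, cv2
from scipy.spatial.transform import Rotation as R
from bench import readout, optics
def rot(o): return R.from_euler('xyz',o).as_matrix()
def p2w(px,z,c):
    K,e,M=c["camera_matrix"],np.array(c["eye"]),rot(c["orientation"])
    px=np.atleast_2d(px).astype(float); d=(M@np.linalg.inv(K)@np.c_[px,np.ones(len(px))].T).T
    return e+d*((z-e[2])/d[:,2])[:,None]
def w2p(P,c):
    K,e,M=c["camera_matrix"],np.array(c["eye"]),rot(c["orientation"])
    q=(np.atleast_2d(P)-e)@M@K.T
    return q[:,:2]/q[:,2:]
def rect(x,y,z,yaw,l,w):
    a=np.array([[l,w],[l,-w],[-l,-w],[-l,w]])/2
    Q=np.array([[np.cos(yaw),-np.sin(yaw)],[np.sin(yaw),np.cos(yaw)]])
    return np.c_[a@Q.T+[x,y],np.full(4,z)]
def mask(im,col):
    h=cv2.cvtColor(im,cv2.COLOR_BGR2HSV); H,S,V=[h[...,i].astype(int) for i in range(3)]
    return {'red':((H<6)|(H>174))&(S>150)&(V>110),'green':(H>60)&(H<90)&(S>80)&(V>50),
     'yellow':(H>19)&(H<32)&(S>150)&(V>150),'white':(S<50)&(V>170)}[col].astype(np.uint8)
def goto(pos,yaw,down=True):
    s=readout.state()
    M=R.from_euler('xyz',s["ee_rot"])
    T=R.from_euler('xyz',[np.pi,0,yaw])
    return M.inv().apply(np.array(pos)-s["ee_pos"]), np.degrees((M.inv()*T).as_rotvec())
E
python3 - <<'E'
from h import *
im=cv2.imread("pics/top0.png"); c=optics.calibration("top")
for n,(u,v) in dict(red=(115,176),green=(116,232),white=(320,171),yellow=(320,219)).items():
    m=mask(im,n); k,l,st,ce=cv2.connectedComponentsWithStats(m)
    i=min(range(1,k),key=lambda i:np.hypot(*(ce[i]-[u,v]))+ (1e3 if st[i,4]<200 else 0))
    ys,xs=np.where(l==i); W=p2w(np.c_[xs,ys],.007,c)[:,:2]
    (cx,cy),(a,b),ang=cv2.minAreaRect((W*1000).astype(np.float32))
    pc=np.linalg.svd(W-W.mean(0),full_matrices=False)[2][0]
    print(n,st[i],W.mean(0).round(4),(cx,cy,a,b),np.arctan2(pc[1],pc[0]).round(3))
cv2.imwrite("pics/crop.png",cv2.resize(im[150:235,165:260],None,fx=6,fy=6,interpolation=cv2.INTER_CUBIC))
E
```

```text
red [  85  162   62   28 1115] [0.5859 0.3147] (585.9869995117188, 314.1646728515625, 59.97374725341797, 190.73556518554688) 1.703
green [  82  214   67   37 1230] [0.4086 0.3159] (408.78692626953125, 315.671630859375, 59.568511962890625, 200.4151611328125) -1.277
white [ 287  155   66   32 1204] [ 0.5872 -0.3313] (587.280029296875, -330.9122009277344, 62.186622619628906, 200.51834106445312) 1.745
yellow [ 288  208   64   23 1151] [ 0.4327 -0.3272] (432.9924011230469, -325.85797119140625, 198.1041259765625, 59.23661422729492) -1.657
```

View pics/crop.png

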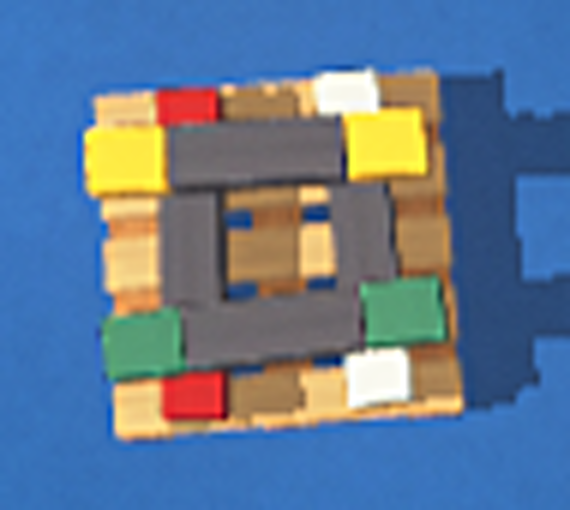

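```bash
python3 - <<'E'
from h import *
c=optics.calibration("top")
print("stack",p2w([[211.3,190.8]],.07,c).round(3)); print("bottle,tape base",p2w([[247,122],[197,117]],[0.0],c).round(3) if 0 else [p2w([q],0.01,c).round(3) for q in [(247,121),(197,117)]])
w=optics.calibration("wrist"); s=readout.state(); M=rot(s["ee_rot"])
print(w["camera_matrix"]); print("cam in tool",M.T@(w["eye"]-s["ee_pos"]),"\n",(M.T@rot(w["orientation"])).round(3))
print([v.round(3) for v in goto([.52,.03,.30],.08)], [v.round(3) for v in goto([.5,.3,.22],.5)])
E
```

```text
stack [[0.523 0.008 0.07 ]]
bottle,tape base [array([[ 0.752, -0.105,  0.01 ]]), array([[0.769, 0.055, 0.01 ]])]
[[303.09812256   0.         258.13810065]
 [  0.         303.09812256 188.72559842]
 [  0.           0.           1.        ]]
cam in tool [-0.00047284 -0.08113148 -0.16566968] 
 [[ 1.     0.001  0.   ]
 [-0.001  0.957  0.291]
 [ 0.    -0.291  0.957]]
[array([-0.453,  0.482, -0.081]), array([ 0.078,  0.113, 66.526])] [array([-0.204,  0.376, -0.002]), array([ 0.051,  0.123, 42.462])]
```

```bash
python3 - <<'E'
from h import *
print([v.round(3) for v in goto([.5,.0,.36],1.571)])
E
```

```text
[array([-0.488,  0.473, -0.141]), array([-1.8000e-02,  1.2900e-01, -1.8902e+01])]
```

Request:
{"op": "carry_out", "data": {"series": [[[-0.03, 0.03, -0.01], [0, 0, -3]], [[-0.06, 0.058, -0.02], [0, 0, -6]], [[-0.09, 0.087, -0.03], [0, 0, -9]], [[-0.12, 0.116, -0.04], [0, 0, -12]], [[-0.15, 0.145, -0.05], [0, 0, -15]], [[-0.18, 0.175, -0.06], [0, 0, -18.9]], [[-0.21, 0.205, -0.07], [0, 0, -18.9]], [[-0.24, 0.235, -0.08], [0, 0, -18.9]]]}}

```text
time_s: 0.9
ee_pos: [0.3554, 0.3098, 0.2988]
ee_rot: [-3.141, 0.001, 1.571]
wrist_force: [1.5, -0.1, 0.1]
gripper_width: 0.0931
```

```bash
python3 - <<'E'
from h import *
s=readout.state();print(s['ee_pos'],s['ee_rot'])
print([v.round(3) for v in goto([.5,.0,.36],1.571)])
E
```

```text
[0.35544828 0.30983956 0.29876863] [-3.14112357e+00  5.08734192e-04  1.57088126e+00]
[array([-0.31 ,  0.144, -0.061]), array([-0.027,  0.029, -0.007])]
```

Request:
{"op": "carry_out", "data": {"series": [[[-0.04, 0.018, -0.008], [0, 0, 0]], [[-0.08, 0.036, -0.016], [0, 0, 0]], [[-0.12, 0.055, -0.024], [0, 0, 0]], [[-0.16, 0.075, -0.032], [0, 0, 0]], [[-0.2, 0.095, -0.04], [0, 0, 0]], [[-0.24, 0.113, -0.048], [0, 0, 0]], [[-0.28, 0.13, -0.056], [0, 0, 0]], [[-0.31, 0.144, -0.061], [0, 0, 0]]]}}

```text
time_s: 1.7
ee_pos: [0.4996, -0.0014, 0.36]
ee_rot: [3.141, 0.001, 1.568]
wrist_force: [0.5, 0.3, 0.3]
gripper_width: 0.0932
```

Request:
{"op": "carry_out", "data": {"series": [[[0, 0, 0], [0, 0, 0]], [[0, 0, 0], [0, 0, 0]]]}}

```text
time_s: 1.9
ee_pos: [0.4988, 0.0017, 0.3591]
ee_rot: [-3.14, -0.001, 1.569]
wrist_force: [-0.5, -0.1, 0.3]
gripper_width: 0.093
```

```bash
python3 - <<'E'
from h import *
import pickle
c=optics.calibration("wrist"); im=optics.read_camera("wrist"); pickle.dump(c,open("c1.pkl","wb"))
cv2.imwrite("pics/w1.png",im); print(c["eye"],readout.state()['ee_pos'])
E
```

```text
[0.41778541 0.00131191 0.52490846] [0.49857909 0.00294333 0.35906711]
```

View pics/w1.png

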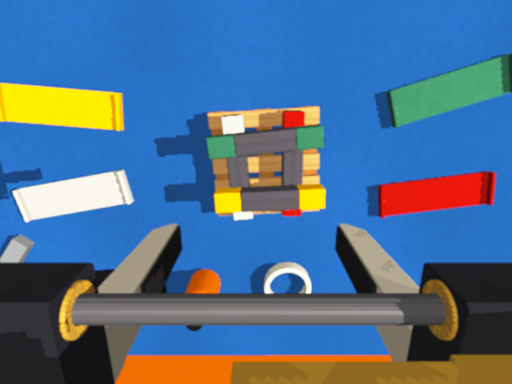

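```bash
cat > fit.py <<'E'
from h import *
from scipy.optimize import minimize
S=4
def box(x,y,yaw,z0,z1,l,w,off=0):
    x+=off*np.cos(yaw); y+=off*np.sin(yaw)
    return np.r_[rect(x,y,z0,yaw,l,w),rect(x,y,z1,yaw,l,w)]
def rest_boxes(p): return [box(*p,0,.006,.198,.06)]+[box(*p,0,.016,.006,.06,s*.096) for s in(-1,1)]
def tube_boxes(p,z): return [box(*p,z,z+.032,.04,.032,s*.065) for s in(-1,1)]
def tube_full(p,z): return [box(*p,z,z+.032,.17,.032)]
def render(boxes,c,shape):
    m=np.zeros((shape[0]*S,shape[1]*S),np.uint8)
    for b in boxes:
        q=((w2p(b,c)+.5)*S-.5)
        cv2.fillConvexPoly(m,cv2.convexHull(np.round(q*16).astype(np.int32)),1,shift=4)
    return cv2.resize(m.astype(np.float32),shape[::-1],interpolation=cv2.INTER_AREA)
def fit(m,c,f,p0,valid=None):
    m=m.astype(np.float32)
    v=np.ones_like(m) if valid is None else valid
    def cost(p): 
        r=render(f(p),c,m.shape); return float((np.abs(r-m)*v).sum()/m.sum())
    best=None
    sx=np.array([p0]+[np.add(p0,d) for d in([.01,0,0],[0,.01,0],[0,0,.1])])
    for _ in range(2):
        best=minimize(cost,sx[0],method='Nelder-Mead',options=dict(initial_simplex=sx,xatol=1e-4,fatol=1e-5,maxiter=150))
        sx=best.x+(sx-sx[0])*.4
    return best.x,best.fun
def window(c,p,r,shape):
    q=w2p(rect(p[0],p[1],.02,p[2],*r),c); m=np.zeros(shape,np.uint8)
    cv2.fillConvexPoly(m,cv2.convexHull(np.round(q).astype(np.int32)),1); return m
RESTS0=dict(red=(.586,.315,1.70),green=(.409,.316,1.865),white=(.587,-.331,1.745),yellow=(.433,-.327,1.485))
E
python3 - <<'E'
from fit import *
import pickle
for nm,c,im in(("wrist",pickle.load(open("c1.pkl","rb")),cv2.imread("pics/w1.png")),("top",optics.calibration("top"),cv2.imread("pics/top0.png"))):
    h=cv2.cvtColor(im,cv2.COLOR_BGR2HSV)
    print(nm)
    for k,p in RESTS0.items():
        w=window(c,p,(.25,.1),im.shape[:2])
        if k=='white': m=((h[...,1]<100)&(h[...,2]>60)).astype(np.uint8)
        else: m=((np.abs(h[...,0].astype(int)-110)>12)&(h[...,1]>70)).astype(np.uint8)
        m=m*w
        print('rest',k,*[np.round(v,4) for v in fit(m,c,rest_boxes,p)])
    w=window(c,(.52,.01,.05),(.24,.24),im.shape[:2])
    for k,p in dict(yellow=(.57,.01,1.63),green=(.48,.01,1.63)).items():
        m=mask(im,k)*w
        print('tube',k,m.sum(),*[np.round(v,4) for v in fit(m,c,lambda q:tube_boxes(q,.054),p)])
E
```

```text
wrist
rest red [0.5857 0.3183 1.7023] 0.0256
rest green [0.4085 0.3162 1.8654] 0.0166
rest white [ 0.5876 -0.3299  1.7474] 0.0336
rest yellow [ 0.4332 -0.3254  1.4901] 0.0174
tube yellow 1262 [0.5706 0.0186 1.6158] 0.1424
tube green 1222 [0.4815 0.0108 1.682 ] 0.1989
top
rest red [0.5863 0.3177 1.6968] 0.0374
rest green [0.4096 0.3152 1.8689] 0.0358
rest white [ 0.5873 -0.3308  1.7473] 0.0399
rest yellow [ 0.4332 -0.3253  1.4876] 0.0382
tube yellow 271 [0.572  0.0191 1.6264] 0.2968
tube green 280 [0.482  0.0108 1.678 ] 0.2179
```

```bash
python3 - <<'E'
from h import *
s=readout.state();print(s['ee_pos'],s['ee_rot'])
print([v.round(4) for v in goto([.571,.0188,.16],.047)])
E
```

```text
[0.49857909 0.00294333 0.35906711] [-3.13996385e+00 -9.74508621e-04  1.57211507e+00]
[array([0.0156, 0.0728, 0.199 ]), array([-1.17100e-01,  2.66000e-02,  8.73827e+01])]
```

Request:
{"op": "carry_out", "data": {"series": [[[0.003, 0.01, 0.02], [0, 0, 8.5]], [[0.006, 0.02, 0.04], [0, 0, 17]], [[0.009, 0.03, 0.06], [0, 0, 25.5]], [[0.011, 0.04, 0.08], [0, 0, 34]], [[0.013, 0.05, 0.1], [0, 0, 42.5]], [[0.015, 0.06, 0.12], [0, 0, 51]], [[0.016, 0.073, 0.14], [0, 0, 59.5]], [[0.016, 0.073, 0.16], [0, 0, 68]]], "claw": 0.5, "force": 40}}

```text
time_s: 2.75
ee_pos: [0.5728, 0.021, 0.1983]
ee_rot: [-3.14, -0.001, 0.382]
wrist_force: [0.2, 0.5, 0.1]
gripper_width: 0.0697
```

Request:
{"op": "carry_out", "data": {"series": [[[0, 0, 0.01], [0, 0, 6]], [[0, 0, 0.02], [0, 0, 12]], [[0, 0, 0.03], [0, 0, 18]], [[0, 0, 0.03], [0, 0, 19.4]], [[0, 0, 0.03], [0, 0, 19.4]], [[0, 0, 0.03], [0, 0, 19.4]]]}}

```text
time_s: 3.35
ee_pos: [0.5723, 0.0187, 0.1702]
ee_rot: [-3.141, -0.001, 0.048]
wrist_force: [0.1, 0.2, 0.4]
gripper_width: 0.0698
```

```bash
python3 - <<'E'
from h import *
s=readout.state();print(s['ee_pos'],s['ee_rot'],s['gripper_width'])
print([v.round(4) for v in goto([.571,.0188,.052],.047)])
cv2.imwrite("pics/w2.png",optics.read_camera("wrist"))
E
```

```text
[0.5722817  0.01869549 0.17017817] [-3.14107600e+00 -7.28649696e-04  4.83307506e-02] 0.06982498426392712
[array([-1.400e-03, -1.000e-04,  1.182e-01]), array([-0.0296, -0.0417,  0.0763])]
```

View pics/w2.png

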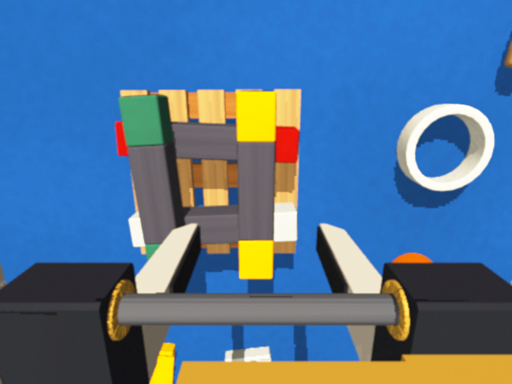

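The yellow tube lies centred and straight between the fingers (columns 237–275). I'm descending to grip it.

Request:
{"op": "carry_out", "data": {"series": [[[-0.001, 0, 0.03], [0, 0, 0]], [[-0.001, 0, 0.06], [0, 0, 0]], [[-0.001, 0, 0.09], [0, 0, 0]], [[-0.001, 0, 0.105], [0, 0, 0]], [[-0.001, 0, 0.116], [0, 0, 0]], [[-0.001, 0, 0.118], [0, 0, 0]], [[-0.001, 0, 0.118], [0, 0, 0]]]}}

```text
time_s: 4.1
ee_pos: [0.5717, 0.0177, 0.0522]
ee_rot: [-3.142, -0.001, 0.046]
wrist_force: [0.3, 0.1, -0.4]
gripper_width: 0.0697
```

Request:
{"op": "carry_out", "data": {"series": [[[0, 0, 0], [0, 0, 0]], [[0, 0, 0], [0, 0, 0]], [[0, 0, 0], [0, 0, 0]], [[0, 0, 0], [0, 0, 0]], [[0, 0, 0], [0, 0, 0]], [[0, 0, 0], [0, 0, 0]]], "claw": -1, "force": 40}}

```text
time_s: 4.7
ee_pos: [0.5709, 0.0178, 0.0518]
ee_rot: [-3.141, 0.0, 0.046]
wrist_force: [-0.3, 0.4, 2.0]
gripper_width: 0.0318
```

Request:
{"op": "carry_out", "data": {"series": [[[0, 0, -0.02], [0, 0, 0]], [[0, 0, -0.045], [0, 0, 0]], [[0, 0, -0.07], [0, 0, 0]], [[0, 0, -0.1], [0, 0, 0]], [[0, 0, -0.13], [0, 0, 0]], [[0, 0, -0.13], [0, 0, 0]]]}}

```text
time_s: 5.3
ee_pos: [0.5735, 0.0173, 0.1849]
ee_rot: [3.141, -0.008, 0.045]
wrist_force: [1.5, -1.1, -3.3]
gripper_width: 0.0315
```

```bash
python3 - <<'E'
from h import *
import pickle
s=readout.state();print(s['ee_pos'],s['ee_rot'],s['gripper_width'])
c=optics.calibration("wrist");im=optics.read_camera("wrist");cv2.imwrite("pics/w3.png",im)
pickle.dump((c,s),open("c3.pkl","wb"))
print([v.round(4) for v in goto([.4332,-.3254,.12],1.489-np.pi/2)])
E
```

```text
[0.57350418 0.0173098  0.18494106] [ 3.14122291 -0.00767983  0.04538946] 0.03149405381882868
[array([-0.1543,  0.3364,  0.0621]), array([-0.0102, -0.1647,  7.2982])]
```

View pics/w3.png

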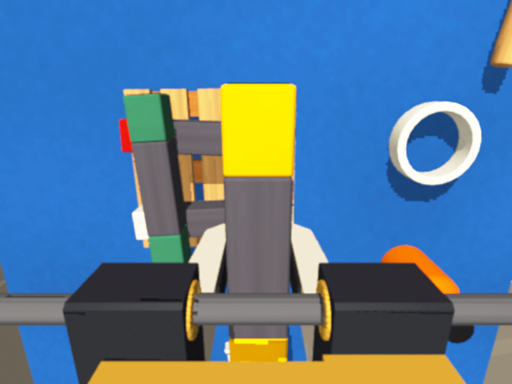

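Yellow is gripped (width 31.5 mm). I'm checking how far off-centre it is lengthwise in the hand, using the visible far top edge at row 84.

```bash
python3 - <<'E'
from h import *
import pickle
c,s=pickle.load(open("c3.pkl","rb"))
im=cv2.imread("pics/w3.png"); m=mask(im,'yellow')
ys=np.where(m[:200,240:275].sum(1)>20)[0]; print(ys.min(),ys.max())
e=p2w([[258,ys.min()],[258,ys.max()]],s['ee_pos'][2]+.034,c)
print((rot(s['ee_rot']).T@(e-s['ee_pos']).T).T.round(4))
E
```

```text
84 176
[[-0.0002 -0.0856 -0.034 ]
 [-0.0002 -0.0465 -0.034 ]]
```

Request:
{"op": "carry_out", "data": {"series": [[[-0.015, 0.03, 0], [0, 0, 1]], [[-0.033, 0.07, 0], [0, 0, 2]], [[-0.052, 0.11, 0], [0, 0, 3]], [[-0.071, 0.15, 0], [0, 0, 4]], [[-0.09, 0.19, 0], [0, 0, 5]], [[-0.109, 0.23, 0], [0, 0, 6]], [[-0.128, 0.27, 0.01], [0, 0, 7]], [[-0.147, 0.31, 0.02], [0, 0, 7.3]]]}}

```text
time_s: 6.15
ee_pos: [0.4365, -0.2989, 0.1593]
ee_rot: [-3.14, 0.003, -0.082]
wrist_force: [0.5, 0.3, -3.1]
gripper_width: 0.0315
```

Request:
{"op": "carry_out", "data": {"series": [[[-0.005, 0.02, 0.02], [0, 0, 0]], [[-0.006, 0.026, 0.05], [0, 0, 0]], [[-0.006, 0.026, 0.08], [0, 0, 0]], [[-0.006, 0.026, 0.1], [0, 0, 0]], [[-0.006, 0.026, 0.1], [0, 0, 0]], [[-0.006, 0.026, 0.1], [0, 0, 0]]]}}

```text
time_s: 6.75
ee_pos: [0.4294, -0.3234, 0.0605]
ee_rot: [-3.14, 0.003, -0.082]
wrist_force: [-0.8, 0.2, -2.9]
gripper_width: 0.0317
```

```bash
python3 - <<'E'
from h import *
s=readout.state();print(s['ee_pos'],s['ee_rot'],s['gripper_width'],s['wrist_force'])
im=optics.read_camera("wrist");cv2.imwrite("pics/w4.png",im)
print([v.round(4) for v in goto([.4332,-.3254,.008],1.489-np.pi/2)])
E
```

```text
[ 0.42940174 -0.32344175  0.06052315] [-3.14031971e+00  2.74740243e-03 -8.20335561e-02] 0.03173012010284825 [-0.78837398  0.24536033 -2.87253908]
[array([0.0032, 0.001 , 0.0536]), array([ 0.0097,  0.0312, -0.0096])]
```

View pics/w4.png

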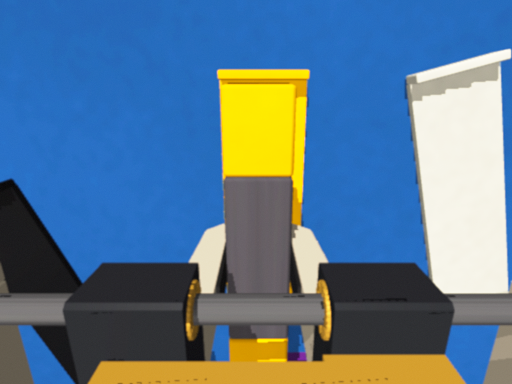

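Request:
{"op": "carry_out", "data": {"series": [[[0.003, 0.001, 0.02], [0, 0, 0]], [[0.003, 0.001, 0.035], [0, 0, 0]], [[0.003, 0.001, 0.044], [0, 0, 0]], [[0.003, 0.001, 0.049], [0, 0, 0]], [[0.003, 0.001, 0.051], [0, 0, 0]], [[0.003, 0.001, 0.052], [0, 0, 0]], [[0.003, 0.001, 0.052], [0, 0, 0]]]}}

```text
time_s: 7.5
ee_pos: [0.4335, -0.3256, 0.0102]
ee_rot: [3.141, -0.001, -0.082]
wrist_force: [-0.4, -0.5, -3.2]
gripper_width: 0.0319
```

Request:
{"op": "carry_out", "data": {"series": [[[0, 0, 0.001], [0, 0, 0]], [[0, 0, 0.002], [0, 0, 0]], [[0, 0, 0.002], [0, 0, 0]], [[0, 0, 0.002], [0, 0, 0]]]}}

```text
time_s: 7.9
ee_pos: [0.4332, -0.3253, 0.0077]
ee_rot: [3.142, 0.0, -0.082]
wrist_force: [0.1, -0.3, -3.9]
gripper_width: 0.0317
```

Request:
{"op": "carry_out", "data": {"series": [[[0, 0, 0], [0, 0, 0]], [[0, 0, 0], [0, 0, 0]], [[0, 0, 0], [0, 0, 0]], [[0, 0, 0], [0, 0, 0]]], "claw": 0.3}}

```text
time_s: 8.3
ee_pos: [0.4334, -0.3255, 0.0079]
ee_rot: [3.141, -0.001, -0.082]
wrist_force: [-0.8, 0.1, 0.5]
gripper_width: 0.0582
```

Request:
{"op": "carry_out", "data": {"series": [[[0, 0, -0.02], [0, 0, 0]], [[0, 0, -0.05], [0, 0, 0]], [[0, 0, -0.1], [0, 0, 0]], [[0, 0, -0.14], [0, 0, 0]], [[0, 0, -0.16], [0, 0, 0]], [[0, 0, -0.16], [0, 0, 0]]]}}

```text
time_s: 8.9
ee_pos: [0.4347, -0.3269, 0.171]
ee_rot: [3.138, -0.007, -0.082]
wrist_force: [-0.1, -0.1, -0.5]
gripper_width: 0.0606
```

```bash
python3 - <<'E'
from fit import *
s=readout.state();print(s['ee_pos'],s['ee_rot'],s['gripper_width'],s['wrist_force'])
c=optics.calibration("wrist");im=optics.read_camera("wrist");cv2.imwrite("pics/w5.png",im)
t=optics.read_camera("top");cv2.imwrite("pics/top5.png",t)
ct=optics.calibration("top")
w=window(ct,(.52,.01,.05),(.24,.24),t.shape[:2])
print('green',*fit(mask(t,'green')*w,ct,lambda q:tube_boxes(q,.054),(.481,.011,1.68)))
print([v.round(4) for v in goto([.4815,.0108,.16],1.681-np.pi/2)])
E
```

```text
[ 0.43470814 -0.32686139  0.17103999] [ 3.13782329 -0.0065618  -0.08192405] 0.06055725357987098 [-0.12008879 -0.05154616 -0.52214878]
green [0.48207359 0.01079809 1.67917813] 0.21741071343421936
[array([ 0.0209, -0.3385,  0.0076]), array([-2.21000e-02, -2.30000e-03, -1.09941e+01])]
```

View pics/w5.png

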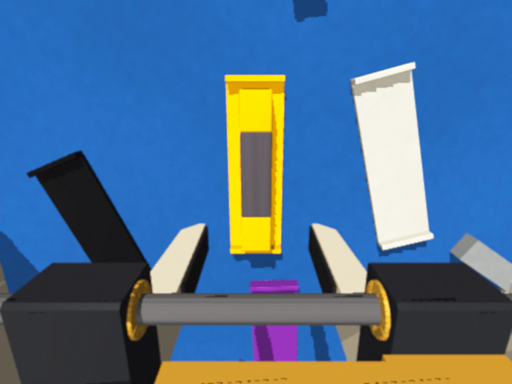

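View pics/top5.png

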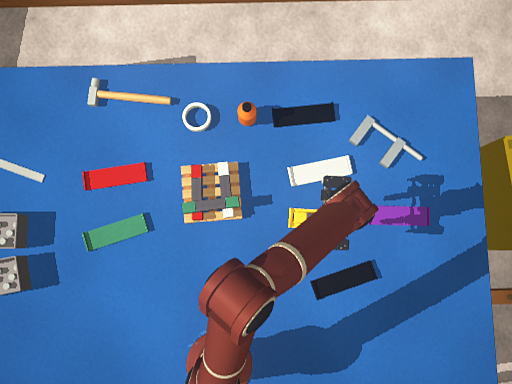

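Yellow is centred on its rest: the tube's columns 240–271 sit inside the rest's 227–285. Green is next.

Request:
{"op": "carry_out", "data": {"series": [[[0.002, -0.03, 0], [0, 0, -1]], [[0.005, -0.075, 0], [0, 0, -3]], [[0.008, -0.12, 0], [0, 0, -5]], [[0.011, -0.165, 0], [0, 0, -7]], [[0.014, -0.21, 0], [0, 0, -9]], [[0.017, -0.255, 0], [0, 0, -11]], [[0.02, -0.3, 0], [0, 0, -11]], [[0.021, -0.338, 0.005], [0, 0, -11]]], "claw": 0.5}}

```text
time_s: 9.8
ee_pos: [0.4812, 0.0127, 0.1612]
ee_rot: [-3.141, 0.002, 0.112]
wrist_force: [0.6, -0.2, 0.0]
gripper_width: 0.0697
```

Request:
{"op": "carry_out", "data": {"series": [[[0, 0, 0], [0, 0, 0]], [[0, 0, 0], [0, 0, 0]], [[0, 0, 0], [0, 0, 0]]]}}

```text
time_s: 10.1
ee_pos: [0.481, 0.0082, 0.1619]
ee_rot: [3.14, 0.002, 0.108]
wrist_force: [-0.9, 0.0, -0.2]
gripper_width: 0.0698
```

```bash
python3 - <<'E'
from fit import *
c=optics.calibration("wrist");im=optics.read_camera("wrist");cv2.imwrite("pics/w6.png",im)
s=readout.state();print(s['ee_pos'],s['ee_rot'],s['gripper_width'],s['wrist_force'])
w=window(c,(.52,.01,.05),(.24,.24),im.shape[:2])
print([v.round(4) for v in goto([.4815,.0108,.060],1.681-np.pi/2)])
E
```

```text
[0.48122495 0.00793865 0.16218787] [3.14054806e+00 1.36947284e-03 1.06722604e-01] 0.06990336144866151 [ 0.09656308 -0.3502411   0.07323165]
[array([ 0.0007, -0.0029,  0.1022]), array([ 0.0597,  0.0786, -0.1994])]
```

View pics/w6.png

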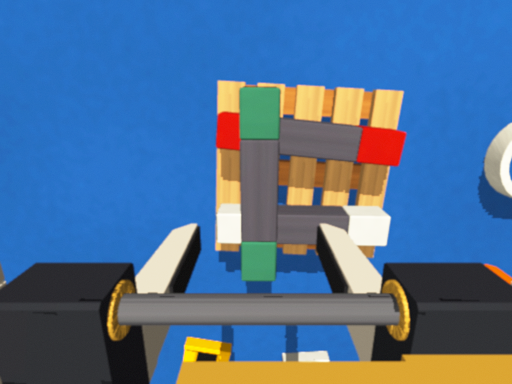

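Request:
{"op": "carry_out", "data": {"series": [[[0.001, -0.003, 0.03], [0, 0, 0]], [[0.001, -0.003, 0.06], [0, 0, 0]], [[0.001, -0.003, 0.085], [0, 0, 0]], [[0.001, -0.003, 0.097], [0, 0, 0]], [[0.001, -0.003, 0.102], [0, 0, 0]], [[0.001, -0.003, 0.102], [0, 0, 0]]]}}

```text
time_s: 10.75
ee_pos: [0.4826, 0.0121, 0.0607]
ee_rot: [3.141, 0.0, 0.109]
wrist_force: [-0.3, 0.3, -0.1]
gripper_width: 0.0696
```

Request:
{"op": "carry_out", "data": {"series": [[[0, 0, 0], [0, 0, 0]], [[0, 0, 0], [0, 0, 0]], [[0, 0, 0], [0, 0, 0]], [[0, 0, 0], [0, 0, 0]], [[0, 0, 0], [0, 0, 0]], [[0, 0, 0], [0, 0, 0]]], "claw": -1, "force": 45}}

```text
time_s: 11.35
ee_pos: [0.4817, 0.013, 0.0608]
ee_rot: [-3.141, 0.001, 0.11]
wrist_force: [-1.7, -0.6, 2.3]
gripper_width: 0.0316
```

```bash
python3 - <<'E'
from fit import *
s=readout.state();print(s['ee_pos'],s['gripper_width'])
print([v.round(4) for v in goto([.409,.3158,.19],1.867-np.pi/2)])
E
```

```text
[0.48169956 0.0130342  0.06078583] 0.031600031496384975
[array([-0.0392, -0.309 , -0.129 ]), array([ -0.0319,   0.0752, -10.6607])]
```

Request:
{"op": "carry_out", "data": {"series": [[[0, 0, -0.02], [0, 0, 0]], [[0, 0, -0.045], [0, 0, 0]], [[0, 0, -0.07], [0, 0, 0]], [[0, -0.02, -0.1], [0, 0, 0]], [[-0.005, -0.05, -0.125], [0, 0, -2]], [[-0.01, -0.09, -0.125], [0, 0, -4]], [[-0.015, -0.13, -0.125], [0, 0, -6]], [[-0.021, -0.17, -0.125], [0, 0, -8]]]}}

```text
time_s: 12.15
ee_pos: [0.4416, 0.181, 0.1852]
ee_rot: [3.142, 0.001, 0.251]
wrist_force: [-0.1, 0.8, -4.2]
gripper_width: 0.0319
```

Request:
{"op": "carry_out", "data": {"series": [[[-0.005, -0.04, 0], [0, 0, -1]], [[-0.01, -0.08, 0], [0, 0, -2]], [[-0.015, -0.12, 0.01], [0, 0, -2.7]], [[-0.018, -0.139, 0.03], [0, 0, -2.7]], [[-0.018, -0.139, 0.06], [0, 0, -2.7]], [[-0.018, -0.139, 0.09], [0, 0, -2.7]], [[-0.018, -0.139, 0.11], [0, 0, -2.7]], [[-0.018, -0.139, 0.11], [0, 0, -2.7]]]}}

```text
time_s: 12.95
ee_pos: [0.3884, 0.3083, 0.0726]
ee_rot: [3.138, 0.008, 0.297]
wrist_force: [-1.3, -0.6, -3.7]
gripper_width: 0.0319
```

Request:
{"op": "carry_out", "data": {"series": [[[0, 0, 0], [0, 0, 0]], [[0, 0, 0], [0, 0, 0]]]}}

```text
time_s: 13.15
ee_pos: [0.3919, 0.3103, 0.0766]
ee_rot: [-3.141, -0.002, 0.297]
wrist_force: [-0.2, 0.2, -4.4]
gripper_width: 0.0319
```

```bash
python3 - <<'E'
from fit import *
c=optics.calibration("wrist");im=optics.read_camera("wrist");cv2.imwrite("pics/w7.png",im)
s=readout.state();print(s['ee_pos'],s['ee_rot'],s['gripper_width'],s['wrist_force'])
m=mask(im,'green')
col=m[:,262]; ys=np.where(col)[0]; print(ys.min(),ys.max())
for v in range(60,190,3): print(v,im[v,262],end=';')
print([v.round(4) for v in goto([.409,.3158,.012],1.867-np.pi/2)])
E
```

```text
[0.39192429 0.31039023 0.07677454] [-3.14066945e+00 -2.35342260e-03  2.96708399e-01] 0.03156690596165182 [ 0.75664889  0.33888161 -3.82334871]
71 359
60 [211 123  44];63 [213 127  45];66 [215 128  46];69 [212 137  51];72 [125 175  80];75 [119 166  76];78 [ 86 122  56];81 [ 81 112  52];84 [ 81 115  53];87 [ 81 115  52];90 [69 95 51];93 [143 197  93];96 [130 179  83];99 [130 178  82];102 [131 178  84];105 [127 178  83];108 [126 179  84];111 [128 180  84];114 [128 179  84];117 [128 178  84];120 [128 179  85];123 [129 179  85];126 [128 179  83];129 [129 181  85];132 [129 179  85];135 [127 178  83];138 [128 180  84];141 [127 179  83];144 [127 179  83];147 [128 180  85];150 [127 177  83];153 [126 175  80];156 [123 175  79];159 [123 176  81];162 [124 174  81];165 [124 173  80];168 [124 174  80];171 [122 173  80];174 [120 169  77];177 [80 91 70];180 [136 129 139];183 [119 113 123];186 [120 112 120];189 [120 114 121];[array([ 0.0178, -0.0001,  0.0648]), array([-0.0529, -0.1348,  0.029 ])]
```

View pics/w7.png

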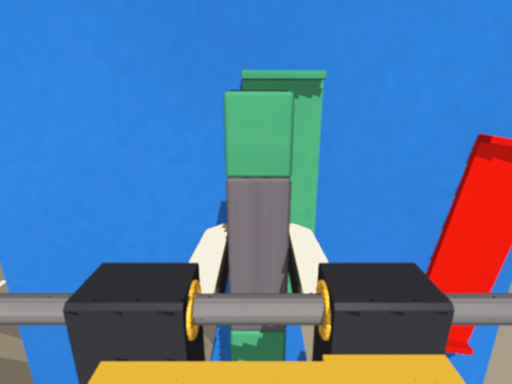

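```bash
cat >> h.py <<'E'
def held(im,c,s,row,col,above):
    e=p2w([[col,row]],s['ee_pos'][2]+above,c)[0]
    return (rot(s['ee_rot']).T@(e-s['ee_pos'])).round(4)
E
python3 - <<'E'
from h import *
c=optics.calibration("wrist");s=readout.state()
print(held(None,c,s,91,258,.0255), held(None,c,s,177,258,.0255))
E
```

```text
[-0.0003 -0.083  -0.0254] [-0.0003 -0.0439 -0.0255]
```

Request:
{"op": "carry_out", "data": {"series": [[[0.01, -0.001, 0.0], [0, 0, 0]], [[0.018, -0.002, 0.01], [0, 0, 0]], [[0.018, -0.002, 0.03], [0, 0, 0]], [[0.018, -0.002, 0.047], [0, 0, 0]], [[0.018, -0.002, 0.056], [0, 0, 0]], [[0.018, -0.002, 0.06], [0, 0, 0]], [[0.018, -0.002, 0.061], [0, 0, 0]], [[0.018, -0.002, 0.061], [0, 0, 0]]]}}

```text
time_s: 14.0
ee_pos: [0.4083, 0.3173, 0.015]
ee_rot: [-3.141, -0.001, 0.297]
wrist_force: [-0.4, 0.3, -3.4]
gripper_width: 0.0316
```

Request:
{"op": "carry_out", "data": {"series": [[[0, 0, 0.001], [0, 0, 0]], [[0, 0, 0.002], [0, 0, 0]], [[0, 0, 0.002], [0, 0, 0]]]}}

```text
time_s: 14.3
ee_pos: [0.4078, 0.3172, 0.0129]
ee_rot: [-3.141, -0.0, 0.297]
wrist_force: [-0.4, 0.6, -3.4]
gripper_width: 0.0319
```

Request:
{"op": "carry_out", "data": {"series": [[[0, 0, 0.001], [0, 0, 0]], [[0, 0, 0.001], [0, 0, 0]]]}}

```text
time_s: 14.5
ee_pos: [0.4078, 0.3172, 0.0128]
ee_rot: [-3.141, -0.0, 0.297]
wrist_force: [-2.2, -1.2, 4.2]
gripper_width: 0.0315
```

Request:
{"op": "carry_out", "data": {"series": [[[0, 0, 0], [0, 0, 0]], [[0, 0, 0], [0, 0, 0]], [[0, 0, 0], [0, 0, 0]], [[0, 0, 0], [0, 0, 0]]], "claw": 0.3}}

```text
time_s: 14.9
ee_pos: [0.4079, 0.3172, 0.0117]
ee_rot: [-3.142, -0.0, 0.297]
wrist_force: [0.4, 0.1, -0.1]
gripper_width: 0.0576
```

Request:
{"op": "carry_out", "data": {"series": [[[0, 0, -0.02], [0, 0, 0]], [[0, 0, -0.05], [0, 0, 0]], [[0, 0, -0.1], [0, 0, 0]], [[0, 0, -0.15], [0, 0, 0]], [[0, 0, -0.2], [0, 0, 0]], [[0, 0, -0.2], [0, 0, 0]]]}}

```text
time_s: 15.5
ee_pos: [0.4118, 0.3191, 0.2182]
ee_rot: [-3.136, -0.014, 0.296]
wrist_force: [-0.4, 0.3, -0.1]
gripper_width: 0.0603
```

```bash
python3 - <<'E'
from fit import *
c=optics.calibration("wrist");im=optics.read_camera("wrist");cv2.imwrite("pics/w8.png",im)
s=readout.state();print(s['ee_pos'],s['ee_rot'],s['gripper_width'],s['wrist_force'])
print([v.round(4) for v in goto([.48,.02,.28],np.pi/2)])
E
```

```text
[0.40963792 0.31818743 0.21494748] [-3.1381375  -0.00738939  0.29688568] 0.060630301181626316 [-0.67857427  0.69066769 -0.05196234]
[array([-0.0195,  0.3055, -0.0663]), array([  0.0992,  -0.4906, -72.9885])]
```

View pics/w8.png

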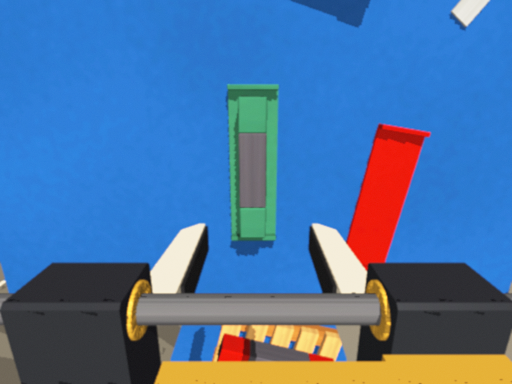

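Green is touched down and centred on its rest. Next I look down on the lower layer.

Request:
{"op": "carry_out", "data": {"series": [[[-0.002, 0.03, -0.007], [0, 0, -8]], [[-0.004, 0.07, -0.014], [0, 0, -16]], [[-0.006, 0.11, -0.021], [0, 0, -24]], [[-0.009, 0.15, -0.028], [0, 0, -32]], [[-0.012, 0.19, -0.035], [0, 0, -40]], [[-0.015, 0.23, -0.042], [0, 0, -48]], [[-0.018, 0.27, -0.05], [0, 0, -56]], [[-0.02, 0.305, -0.06], [0, 0, -64]]], "claw": 0.5}}

```text
time_s: 16.35
ee_pos: [0.4767, 0.0174, 0.2701]
ee_rot: [-3.137, 0.001, 1.418]
wrist_force: [1.5, 0.0, 0.7]
gripper_width: 0.0695
```

Request:
{"op": "carry_out", "data": {"series": [[[0, 0, 0], [0, 0, -8]], [[0, 0, 0], [0, 0, -9]], [[0, 0, 0], [0, 0, -9]], [[0, 0, 0], [0, 0, -9]]]}}

```text
time_s: 16.75
ee_pos: [0.4771, 0.0207, 0.2707]
ee_rot: [-3.139, -0.0, 1.571]
wrist_force: [-0.0, 1.7, 0.3]
gripper_width: 0.0696
```

```bash
python3 - <<'E'
from fit import *
import pickle
c=optics.calibration("wrist");im=optics.read_camera("wrist");cv2.imwrite("pics/w9.png",im);pickle.dump(c,open("c9.pkl","wb"))
ct=optics.calibration("top");t=optics.read_camera("top");cv2.imwrite("pics/top9.png",t)
s=readout.state();print(s['ee_pos'],s['ee_rot'],s['gripper_width'],s['wrist_force'])
for cc,i in((c,im),(ct,t)):
  w=window(cc,(.52,.01,.05),(.24,.24),i.shape[:2])
  for k,p in dict(red=(.52,.055,.1),white=(.53,-.035,.05)).items():
    m=mask(i,k)*w; print(k,m.sum(),*[np.round(v,4) for v in fit(m,cc,lambda q:tube_boxes(q,.022),p)])
E
```

```text
[0.47741911 0.02060423 0.27110662] [-3.14029293e+00 -4.54838868e-05  1.57181807e+00] 0.069543651592563 [-0.23447818 -0.25512565 -0.11508754]
red 1323 [0.5229 0.0558 0.0143] 0.3169
white 1851 [ 0.5307 -0.0316  0.0884] 0.3432
red 16 [0.5146 0.0499 0.2315] 20.7383
white 319 [ 0.5308 -0.0315  0.0852] 0.576
```

View pics/w9.png

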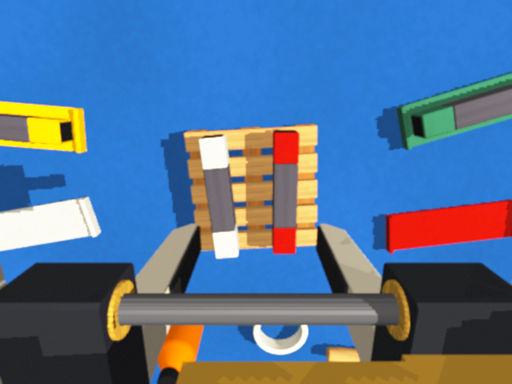

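```bash
python3 - <<'E'
from fit import *
import pickle
c=pickle.load(open("c9.pkl","rb"));im=cv2.imread("pics/w9.png")
u0,v0,u1,v1=180,115,330,265
big=cv2.resize(im[v0:v1,u0:u1],None,fx=4,fy=4,interpolation=cv2.INTER_CUBIC)
for p,col in(((.5229,.0558,.0143),(255,255,0)),((.5307,-.0316,.0884),(255,0,255))):
    q=w2p(rect(p[0],p[1],.054,p[2],.17,.032),c); q=((q+.5-[u0,v0])*4).round().astype(np.int32)
    cv2.polylines(big,[q],True,col,1)
cv2.imwrite("pics/c9.png",big)
E
```

```text
(no output)
```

View pics/c9.png

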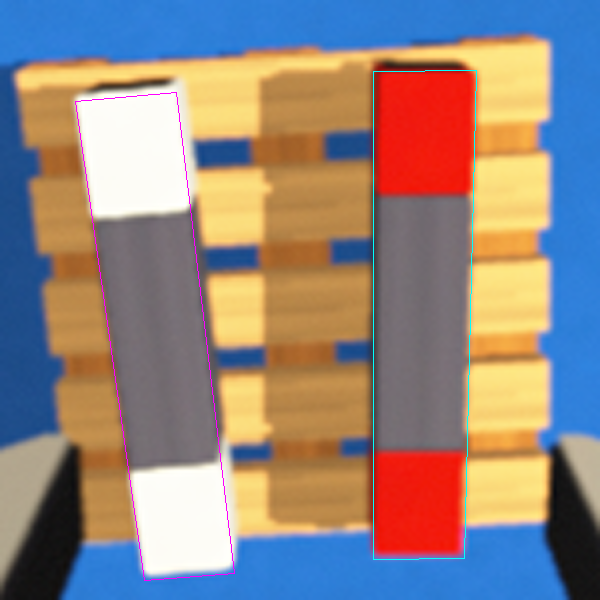

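```bash
python3 - <<'E'
from h import *
print([v.round(4) for v in goto([.5226,.0558,.028],.0143+np.pi/2)])
E
```

```text
[array([0.0351, 0.0455, 0.243 ]), array([-0.0745, -0.0031, -0.7608])]
```

Request:
{"op": "carry_out", "data": {"series": [[[0.012, 0.015, 0.03], [0, 0, -0.4]], [[0.024, 0.03, 0.065], [0, 0, -0.8]], [[0.035, 0.0455, 0.1], [0, 0, -0.8]], [[0.035, 0.0455, 0.13], [0, 0, -0.8]], [[0.035, 0.0455, 0.14], [0, 0, -0.8]], [[0.035, 0.0455, 0.14], [0, 0, -0.8]], [[0.035, 0.0455, 0.14], [0, 0, -0.8]]]}}

```text
time_s: 17.55
ee_pos: [0.524, 0.0545, 0.1328]
ee_rot: [3.14, 0.0, 1.584]
wrist_force: [-0.1, 0.0, -0.1]
gripper_width: 0.0696
```

```bash
python3 - <<'E'
from fit import *
c=optics.calibration("wrist");im=optics.read_camera("wrist");cv2.imwrite("pics/w10.png",im)
s=readout.state();print(s['ee_pos'],s['ee_rot'])
print([v.round(4) for v in goto([.5226,.0558,.028],.0143+np.pi/2)])
E
```

```text
[0.52429929 0.05442768 0.13324877] [ 3.13858085e+00 -2.02547277e-04  1.58438608e+00]
[array([ 0.0014, -0.002 ,  0.1052]), array([ 0.1726, -0.0115, -0.0407])]
```

View pics/w10.png

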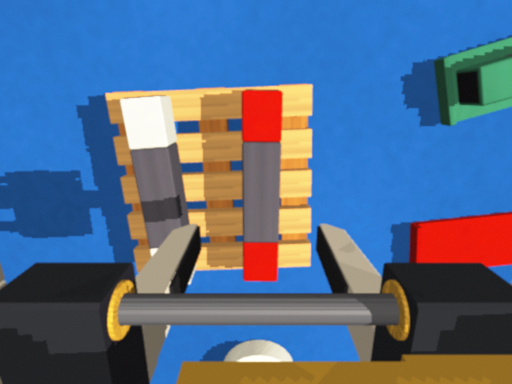

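Request:
{"op": "carry_out", "data": {"series": [[[0.001, -0.001, 0.03], [0, 0, 0]], [[0.001, -0.001, 0.06], [0, 0, 0]], [[0.001, -0.001, 0.085], [0, 0, 0]], [[0.001, -0.001, 0.098], [0, 0, 0]], [[0.001, -0.001, 0.104], [0, 0, 0]], [[0.001, -0.001, 0.104], [0, 0, 0]]]}}

```text
time_s: 18.2
ee_pos: [0.5228, 0.0555, 0.0281]
ee_rot: [3.141, -0.0, 1.585]
wrist_force: [0.4, -0.3, 0.3]
gripper_width: 0.0698
```

Request:
{"op": "carry_out", "data": {"series": [[[0, 0, 0], [0, 0, 0]], [[0, 0, 0], [0, 0, 0]], [[0, 0, 0], [0, 0, 0]], [[0, 0, 0], [0, 0, 0]], [[0, 0, 0], [0, 0, 0]], [[0, 0, 0], [0, 0, 0]]], "claw": -1, "force": 45}}

```text
time_s: 18.8
ee_pos: [0.5224, 0.0559, 0.0279]
ee_rot: [3.141, -0.001, 1.585]
wrist_force: [0.9, 1.5, 1.8]
gripper_width: 0.0319
```

Request:
{"op": "carry_out", "data": {"series": [[[0, 0, -0.02], [0, 0, 0]], [[0, 0, -0.05], [0, 0, 0]], [[0, 0, -0.09], [0, 0, 0]], [[0, 0, -0.13], [0, 0, 0]], [[0, 0, -0.16], [0, 0, 0]], [[0, 0, -0.16], [0, 0, 0]]]}}

```text
time_s: 19.4
ee_pos: [0.5246, 0.0555, 0.191]
ee_rot: [3.134, -0.001, 1.585]
wrist_force: [0.7, -0.1, -3.1]
gripper_width: 0.0313
```

```bash
python3 - <<'E'
from fit import *
c=optics.calibration("wrist");s=readout.state();im=optics.read_camera("wrist");cv2.imwrite("pics/w11.png",im)
print(s['ee_pos'],s['ee_rot'],s['gripper_width'],s['joint_pos'])
m=mask(im,'red'); ys=np.where(m[:,258])[0]; print(ys.min(),ys[ys<250].max(),held(im,c,s,ys.min(),258,.0255),held(im,c,s,ys[ys<250].max(),258,.0255))
for y in (1.70-np.pi/2,1.70+np.pi/2): print([v.round(4) for v in goto([.586,.318,.18],y)])
E
```

```text
[0.52461091 0.05546015 0.19102902] [ 3.13358116e+00 -8.22919862e-04  1.58471488e+00] 0.031308724923077326 [-0.30406722  0.45984597  0.22994139  1.82647385 -0.13382512  0.86214184
  1.57398807]
89 176 [-0.0005 -0.0844 -0.0262] [-0.0005 -0.045  -0.0259]
[array([0.2616, 0.067 , 0.0087]), array([ 0.1089, -0.1228, 83.4067])]
[array([0.2616, 0.067 , 0.0087]), array([  0.1268,   0.1124, -96.5932])]
```

View pics/w11.png

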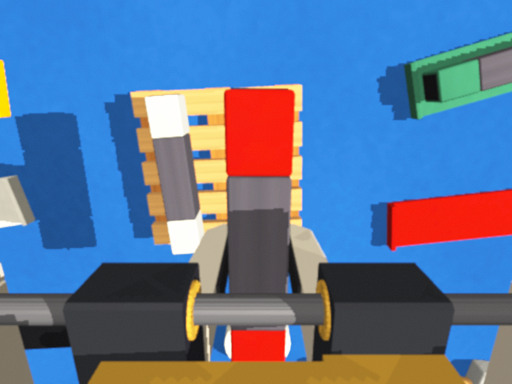

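Request:
{"op": "carry_out", "data": {"series": [[[0.02, 0.005, 0], [0, 0, 8]], [[0.05, 0.015, 0], [0, 0, 16]], [[0.085, 0.025, 0], [0, 0, 24]], [[0.12, 0.035, 0], [0, 0, 32]], [[0.155, 0.045, 0], [0, 0, 40]], [[0.19, 0.055, 0], [0, 0, 48]], [[0.225, 0.06, 0], [0, 0, 56]], [[0.255, 0.067, 0], [0, 0, 64]]]}}

```text
time_s: 20.25
ee_pos: [0.5833, 0.3134, 0.1833]
ee_rot: [-3.141, 0.007, 0.464]
wrist_force: [0.3, -0.3, -3.8]
gripper_width: 0.032
```

Request:
{"op": "carry_out", "data": {"series": [[[0, -0.003, 0], [0, 0, 8]], [[0, -0.006, 0], [0, 0, 16]], [[0, -0.006, 0], [0, 0, 19.4]], [[0, -0.006, 0.03], [0, 0, 19.4]], [[0, -0.006, 0.07], [0, 0, 19.4]], [[0, -0.006, 0.11], [0, 0, 19.4]], [[0, -0.006, 0.11], [0, 0, 19.4]], [[0, -0.006, 0.11], [0, 0, 19.4]]]}}

```text
time_s: 21.05
ee_pos: [0.5817, 0.3161, 0.0754]
ee_rot: [3.139, 0.004, 0.129]
wrist_force: [0.4, -0.2, -3.4]
gripper_width: 0.0319
```

Request:
{"op": "carry_out", "data": {"series": [[[0, 0, 0], [0, 0, 0]], [[0, 0, 0], [0, 0, 0]]]}}

```text
time_s: 21.25
ee_pos: [0.5846, 0.3171, 0.08]
ee_rot: [-3.141, -0.004, 0.129]
wrist_force: [0.2, 0.4, -2.6]
gripper_width: 0.0316
```

```bash
python3 - <<'E'
from fit import *
c=optics.calibration("wrist");s=readout.state();im=optics.read_camera("wrist");cv2.imwrite("pics/w12.png",im)
print(s['ee_pos'],s['ee_rot'],s['gripper_width'],s['wrist_force'])
print([v.round(4) for v in goto([.586,.318,.013],1.70-np.pi/2)])
E
```

```text
[0.58464039 0.31706641 0.07997675] [-3.14058483 -0.00418503  0.12914769] 0.03157000794877215 [ 0.18054966  0.40568971 -2.59461855]
[array([ 0.0015, -0.0006,  0.0668]), array([-0.0668, -0.2096,  0.0036])]
```

View pics/w12.png

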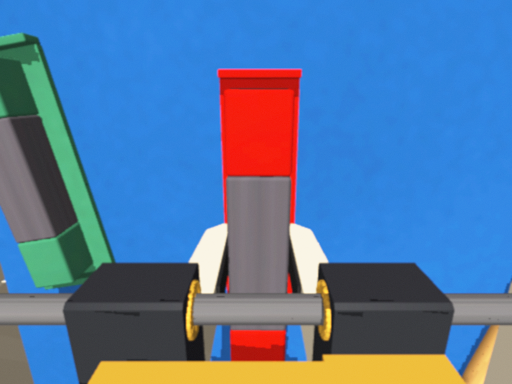

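Request:
{"op": "carry_out", "data": {"series": [[[0.0015, -0.0005, 0.02], [0, 0, 0]], [[0.0015, -0.0005, 0.04], [0, 0, 0]], [[0.0015, -0.0005, 0.054], [0, 0, 0]], [[0.0015, -0.0005, 0.061], [0, 0, 0]], [[0.0015, -0.0005, 0.065], [0, 0, 0]], [[0.0015, -0.0005, 0.0655], [0, 0, 0]], [[0.0015, -0.0005, 0.066], [0, 0, 0]], [[0.0015, -0.0005, 0.066], [0, 0, 0]]]}}

```text
time_s: 22.1
ee_pos: [0.585, 0.3177, 0.0124]
ee_rot: [-3.141, -0.001, 0.129]
wrist_force: [-1.1, 0.7, -4.1]
gripper_width: 0.032
```

Request:
{"op": "carry_out", "data": {"series": [[[0, 0, 0.001], [0, 0, 0]], [[0, 0, 0.001], [0, 0, 0]]]}}

```text
time_s: 22.3
ee_pos: [0.585, 0.3177, 0.012]
ee_rot: [-3.141, -0.001, 0.129]
wrist_force: [-0.5, -1.4, 2.9]
gripper_width: 0.0314
```

Touched down (the force flipped to +2.9 N). Now I release and lift.

Request:
{"op": "carry_out", "data": {"series": [[[0, 0, 0], [0, 0, 0]], [[0, 0, 0], [0, 0, 0]], [[0, 0, 0], [0, 0, 0]], [[0, 0, 0], [0, 0, 0]]], "claw": 0.3}}

```text
time_s: 22.7
ee_pos: [0.5846, 0.3175, 0.0106]
ee_rot: [3.142, -0.0, 0.129]
wrist_force: [1.0, 0.2, -0.5]
gripper_width: 0.0579
```

Request:
{"op": "carry_out", "data": {"series": [[[0, 0, -0.02], [0, 0, 0]], [[0, 0, -0.05], [0, 0, 0]], [[0, 0, -0.1], [0, 0, 0]], [[0, 0, -0.15], [0, 0, 0]], [[0, 0, -0.18], [0, 0, 0]], [[0, 0, -0.18], [0, 0, 0]]]}}

```text
time_s: 23.3
ee_pos: [0.5878, 0.318, 0.1967]
ee_rot: [-3.138, -0.011, 0.129]
wrist_force: [0.4, -0.2, 0.1]
gripper_width: 0.0607
```

```bash
python3 - <<'E'
from fit import *
c=optics.calibration("wrist");s=readout.state();im=optics.read_camera("wrist");cv2.imwrite("pics/w13.png",im)
print(s['ee_pos'],s['ee_rot'],s['gripper_width'],s['wrist_force'])
print([v.round(4) for v in goto([.5305,-.0316,.14],.0875+np.pi/2)])
E
```

```text
[0.58779245 0.31797113 0.19672939] [-3.13845479 -0.01103647  0.12926922] 0.06067301595148125 [ 0.35512488 -0.19980241  0.05913603]
[array([-0.1002,  0.3393,  0.0523]), array([  0.1457,  -0.3187, -87.6132])]
```

View pics/w13.png

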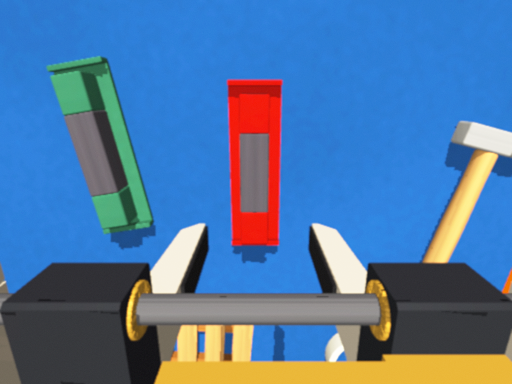

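Red is centred on its rest. White is last.

Request:
{"op": "carry_out", "data": {"series": [[[-0.009, 0.03, 0], [0, 0, -8]], [[-0.021, 0.07, 0], [0, 0, -16]], [[-0.033, 0.11, 0], [0, 0, -24]], [[-0.045, 0.15, 0], [0, 0, -32]], [[-0.057, 0.19, 0], [0, 0, -40]], [[-0.069, 0.23, 0], [0, 0, -48]], [[-0.08, 0.27, 0], [0, 0, -56]], [[-0.091, 0.31, 0], [0, 0, -64]]], "claw": 0.5}}

```text
time_s: 24.15
ee_pos: [0.5325, -0.0029, 0.189]
ee_rot: [-3.138, 0.001, 1.253]
wrist_force: [0.8, 0.3, 0.5]
gripper_width: 0.0699
```

Request:
{"op": "carry_out", "data": {"series": [[[-0.025, 0.01, 0.01], [0, 0, -8]], [[-0.03, 0.01, 0.03], [0, 0, -16]], [[-0.03, 0.015, 0.05], [0, 0, -23.6]], [[-0.03, 0.015, 0.05], [0, 0, -23.6]], [[-0.03, 0.015, 0.05], [0, 0, -23.6]]]}}

```text
time_s: 24.65
ee_pos: [0.5379, -0.0346, 0.1397]
ee_rot: [-3.139, -0.001, 1.656]
wrist_force: [-0.8, -0.4, 1.3]
gripper_width: 0.0698
```

```bash
python3 - <<'E'
from fit import *
c=optics.calibration("wrist");s=readout.state();im=optics.read_camera("wrist");cv2.imwrite("pics/w14.png",im)
print(s['ee_pos'],s['ee_rot'],s['gripper_width'],s['wrist_force'])
print([v.round(4) for v in goto([.5305,-.0316,.028],.0875+np.pi/2)])
E
```

```text
[ 0.53787233 -0.03457928  0.13965505] [-3.13862938e+00 -7.20196058e-04  1.65551454e+00] 0.06983716387442816 [-0.84888611 -0.43104997  1.2678103 ]
[array([ 0.0035, -0.0077,  0.1125]), array([-0.055 , -0.0163, -0.1098])]
```

View pics/w14.png

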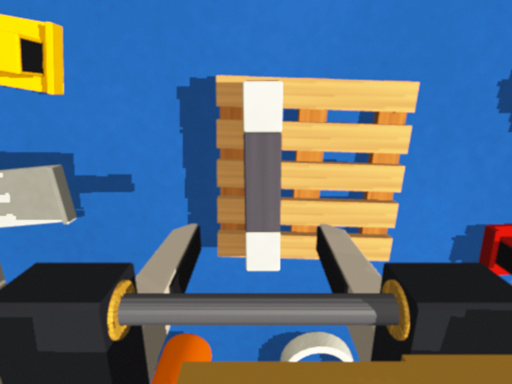

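Request:
{"op": "carry_out", "data": {"series": [[[0.0035, -0.0075, 0.02], [0, 0, 0]], [[0.0035, -0.0075, 0.05], [0, 0, 0]], [[0.0035, -0.0075, 0.08], [0, 0, 0]], [[0.0035, -0.0075, 0.1], [0, 0, 0]], [[0.0035, -0.0075, 0.11], [0, 0, 0]], [[0.0035, -0.0075, 0.111], [0, 0, 0]], [[0.0035, -0.0075, 0.111], [0, 0, 0]]]}}

```text
time_s: 25.4
ee_pos: [0.5318, -0.0319, 0.0305]
ee_rot: [3.14, 0.0, 1.658]
wrist_force: [0.2, 0.2, 0.2]
gripper_width: 0.0698
```

Request:
{"op": "carry_out", "data": {"series": [[[0, 0, 0], [0, 0, 0]], [[0, 0, 0], [0, 0, 0]], [[0, 0, 0], [0, 0, 0]], [[0, 0, 0], [0, 0, 0]], [[0, 0, 0], [0, 0, 0]], [[0, 0, 0], [0, 0, 0]]], "claw": -1, "force": 45}}

```text
time_s: 26.0
ee_pos: [0.531, -0.0319, 0.0298]
ee_rot: [3.142, -0.0, 1.658]
wrist_force: [-1.4, 0.6, 2.1]
gripper_width: 0.0318
```

Request:
{"op": "carry_out", "data": {"series": [[[0, 0, -0.02], [0, 0, 0]], [[0, 0, -0.05], [0, 0, 0]], [[0, 0, -0.09], [0, 0, 0]], [[0, 0, -0.13], [0, 0, 0]], [[0, 0, -0.16], [0, 0, 0]], [[0, 0, -0.16], [0, 0, 0]]]}}

```text
time_s: 26.6
ee_pos: [0.5335, -0.0324, 0.1934]
ee_rot: [3.133, 0.001, 1.658]
wrist_force: [0.9, 0.1, -2.0]
gripper_width: 0.0319
```

```bash
python3 - <<'E'
from fit import *
c=optics.calibration("wrist");s=readout.state();im=optics.read_camera("wrist");cv2.imwrite("pics/w15.png",im)
print(s['ee_pos'],s['ee_rot'],s['gripper_width'],s['joint_pos'])
ys=np.where(mask(im,'white')[:,270])[0]; print(ys.min(),ys[ys<250].max(),held(im,c,s,ys.min(),258,.0255),held(im,c,s,ys[ys<250].max(),258,.0255))
print([v.round(4) for v in goto([.5875,-.330,.19],1.7474-np.pi/2)])
E
```

```text
[ 0.53352771 -0.03243769  0.19340753] [3.13294032e+00 1.09392404e-03 1.65800698e+00] 0.03185418716308259 [-0.12621894  0.46579943  0.21504577  1.80514039 -0.12550252  0.87506787
  1.80437257]
84 169 [-0.0005 -0.0865 -0.0262] [-0.0005 -0.0485 -0.0259]
[array([-0.3016,  0.0296,  0.0011]), array([ 0.1704, -0.1303, 84.8826])]
```

View pics/w15.png

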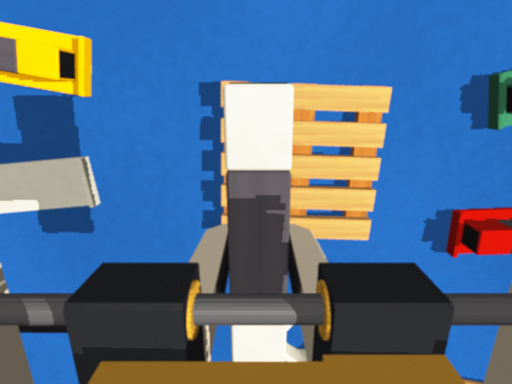

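Request:
{"op": "carry_out", "data": {"series": [[[-0.025, 0.003, 0], [0, 0, 8]], [[-0.06, 0.006, 0], [0, 0, 16]], [[-0.1, 0.01, 0], [0, 0, 24]], [[-0.14, 0.014, 0], [0, 0, 32]], [[-0.18, 0.018, 0], [0, 0, 40]], [[-0.22, 0.022, 0], [0, 0, 48]], [[-0.26, 0.026, 0], [0, 0, 56]], [[-0.295, 0.03, 0], [0, 0, 64]]]}}

```text
time_s: 27.45
ee_pos: [0.585, -0.3248, 0.1862]
ee_rot: [-3.137, 0.004, 0.534]
wrist_force: [-0.1, -0.4, -2.2]
gripper_width: 0.032
```

Request:
{"op": "carry_out", "data": {"series": [[[-0.003, 0.006, 0], [0, 0, 8]], [[-0.003, 0.006, 0], [0, 0, 16]], [[-0.003, 0.006, 0], [0, 0, 20.9]], [[-0.003, 0.006, 0.03], [0, 0, 20.9]], [[-0.003, 0.006, 0.07], [0, 0, 20.9]], [[-0.003, 0.006, 0.11], [0, 0, 20.9]], [[-0.003, 0.006, 0.11], [0, 0, 20.9]], [[-0.003, 0.006, 0.11], [0, 0, 20.9]]]}}

```text
time_s: 28.25
ee_pos: [0.586, -0.3294, 0.0777]
ee_rot: [-3.139, 0.004, 0.176]
wrist_force: [0.4, -1.0, -2.1]
gripper_width: 0.0315
```

Request:
{"op": "carry_out", "data": {"series": [[[0, 0, 0], [0, 0, 0]], [[0, 0, 0], [0, 0, 0]]]}}

```text
time_s: 28.45
ee_pos: [0.5883, -0.3312, 0.0821]
ee_rot: [3.138, -0.003, 0.176]
wrist_force: [0.1, -1.6, -1.5]
gripper_width: 0.0319
```

```bash
python3 - <<'E'
from fit import *
c=optics.calibration("wrist");s=readout.state();im=optics.read_camera("wrist");cv2.imwrite("pics/w16.png",im)
print(s['ee_pos'],s['ee_rot'],s['gripper_width'],s['wrist_force'])
print([v.round(4) for v in goto([.5875,-.330,.014],1.7474-np.pi/2)])
E
```

```text
[ 0.58825495 -0.33122111  0.08207122] [ 3.13838903e+00 -2.97913507e-03  1.76327255e-01] 0.03193326360454694 [ 0.13156275 -1.58045688 -1.49362805]
[array([-0.0007, -0.0013,  0.0679]), array([ 0.1589, -0.1624, -0.0152])]
```

View pics/w16.png

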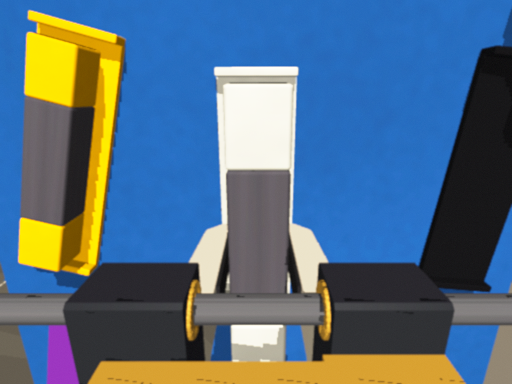

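Request:
{"op": "carry_out", "data": {"series": [[[-0.0005, 0.001, 0.02], [0, 0, 0]], [[-0.0005, 0.001, 0.04], [0, 0, 0]], [[-0.0005, 0.001, 0.054], [0, 0, 0]], [[-0.0005, 0.001, 0.06], [0, 0, 0]], [[-0.0005, 0.001, 0.063], [0, 0, 0]], [[-0.0005, 0.001, 0.0645], [0, 0, 0]], [[-0.0005, 0.001, 0.065], [0, 0, 0]], [[-0.0005, 0.001, 0.065], [0, 0, 0]]]}}

```text
time_s: 29.3
ee_pos: [0.5872, -0.3314, 0.0154]
ee_rot: [3.141, -0.001, 0.176]
wrist_force: [-0.6, -0.3, -1.7]
gripper_width: 0.032
```

Request:
{"op": "carry_out", "data": {"series": [[[0, 0, 0.001], [0, 0, 0]], [[0, 0, 0.001], [0, 0, 0]]]}}

```text
time_s: 29.5
ee_pos: [0.587, -0.3311, 0.0139]
ee_rot: [3.141, -0.0, 0.176]
wrist_force: [-0.9, 0.3, -2.6]
gripper_width: 0.0317
```

Request:
{"op": "carry_out", "data": {"series": [[[0, 0, 0.001], [0, 0, 0]], [[0, 0, 0.001], [0, 0, 0]]]}}

```text
time_s: 29.7
ee_pos: [0.587, -0.3312, 0.0139]
ee_rot: [-3.142, -0.001, 0.176]
wrist_force: [-1.8, 1.9, 5.1]
gripper_width: 0.0318
```

Request:
{"op": "carry_out", "data": {"series": [[[0, 0, 0], [0, 0, 0]], [[0, 0, 0], [0, 0, 0]], [[0, 0, 0], [0, 0, 0]], [[0, 0, 0], [0, 0, 0]]], "claw": 0.3}}

```text
time_s: 30.1
ee_pos: [0.5868, -0.3311, 0.0124]
ee_rot: [3.141, 0.0, 0.176]
wrist_force: [-0.9, 0.6, 0.0]
gripper_width: 0.058
```

Request:
{"op": "carry_out", "data": {"series": [[[0, 0, -0.02], [0, 0, 0]], [[0, 0, -0.05], [0, 0, 0]], [[0, 0, -0.1], [0, 0, 0]], [[0, 0, -0.15], [0, 0, 0]], [[0, 0, -0.2], [0, 0, 0]], [[0, 0, -0.25], [0, 0, 0]], [[0, 0, -0.25], [0, 0, 0]]]}}

```text
time_s: 30.8
ee_pos: [0.5893, -0.3345, 0.2716]
ee_rot: [3.13, -0.011, 0.177]
wrist_force: [0.6, -0.5, -0.3]
gripper_width: 0.0606
```

```bash
python3 - <<'E'
from fit import *
c=optics.calibration("wrist");s=readout.state();im=optics.read_camera("wrist");cv2.imwrite("pics/w17.png",im)
print(s['ee_pos'],s['ee_rot'],s['gripper_width'],s['wrist_force'])
print([v.round(4) for v in goto([.47,0,.36],np.pi/2)])
E
```

```text
[ 0.58933857 -0.33454178  0.27160912] [ 3.12961427 -0.01137218  0.17658608] 0.06056052964056042 [ 0.57421445 -0.50722545 -0.33349027]
[array([-0.0572, -0.3479, -0.0953]), array([ 5.71400e-01, -4.98000e-02, -7.98981e+01])]
```

View pics/w17.png

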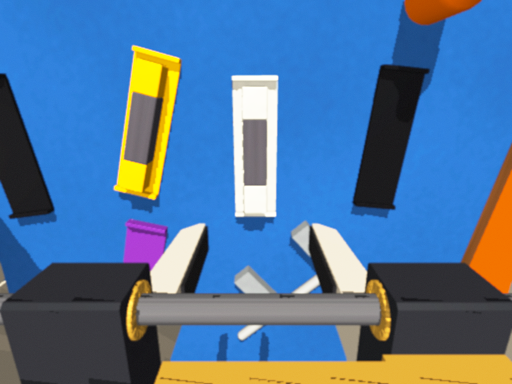

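White is on its rest as well. I go back to the centre for one overall check.

Request:
{"op": "carry_out", "data": {"series": [[[-0.007, -0.04, -0.012], [0, 0, -8]], [[-0.014, -0.085, -0.024], [0, 0, -16]], [[-0.021, -0.13, -0.036], [0, 0, -24]], [[-0.028, -0.175, -0.048], [0, 0, -32]], [[-0.035, -0.22, -0.06], [0, 0, -40]], [[-0.042, -0.265, -0.072], [0, 0, -48]], [[-0.05, -0.305, -0.084], [0, 0, -56]], [[-0.057, -0.348, -0.095], [0, 0, -64]]]}}

```text
time_s: 31.65
ee_pos: [0.4681, 0.0031, 0.3568]
ee_rot: [-3.139, 0.001, 1.299]
wrist_force: [0.4, 0.3, -0.2]
gripper_width: 0.0607
```

Request:
{"op": "carry_out", "data": {"series": [[[0, 0, 0], [0, 0, -8]], [[0, 0, 0], [0, 0, -16]], [[0, 0, 0], [0, 0, -16]], [[0, 0, 0], [0, 0, -16]]]}}

```text
time_s: 32.05
ee_pos: [0.4692, 0.0015, 0.3566]
ee_rot: [-3.139, 0.0, 1.569]
wrist_force: [0.5, -0.4, -0.1]
gripper_width: 0.0603
```

```bash
python3 - <<'E'
from fit import *
c=optics.calibration("wrist");im=optics.read_camera("wrist");cv2.imwrite("pics/w18.png",im)
t=optics.read_camera("top");cv2.imwrite("pics/top18.png",t); ct=optics.calibration("top")
R2=dict(red=(.586,.318,1.70),green=(.409,.3157,1.867),white=(.5875,-.3303,1.7474),yellow=(.4332,-.3254,1.489))
# dark middle (90 mm) top/side silhouette
for nm,cc,i in(("wrist",c,im),("top",ct,t)):
  h=cv2.cvtColor(i,cv2.COLOR_BGR2HSV)
  for k,p in R2.items():
    w=window(cc,p,(.15,.06),i.shape[:2])
    m=((h[...,1]<70)&(h[...,2]<170)).astype(np.uint8)*w
    x,f=fit(m,cc,lambda q:[box(*q,.006,.038,.09,.032)],p)
    d=x[:2]-p[:2]; u=np.array([np.cos(p[2]),np.sin(p[2])])
    print(nm,k,m.sum(),"along",round(d@u*1e3,1),"across",round((d[1]*u[0]-d[0]*u[1])*1e3,1),"ang",round(x[2]-p[2],3),round(f,2))
E
```

```text
wrist red 1110 along 1.7 across 0.4 ang -0.086 0.3
wrist green 1384 along 1.7 across 1.0 ang -0.021 0.21
wrist white 1096 along 0.4 across 1.8 ang 0.01 0.25
wrist yellow 1097 along -2.4 across -1.1 ang 0.063 0.38
top red 294 along 0.8 across 0.6 ang -0.019 0.31
top green 329 along 0.1 across 0.3 ang 0.0 0.15
top white 348 along -1.0 across 1.7 ang -0.004 0.14
top yellow 279 along -1.3 across -1.8 ang 0.055 0.27
```

View pics/top18.png

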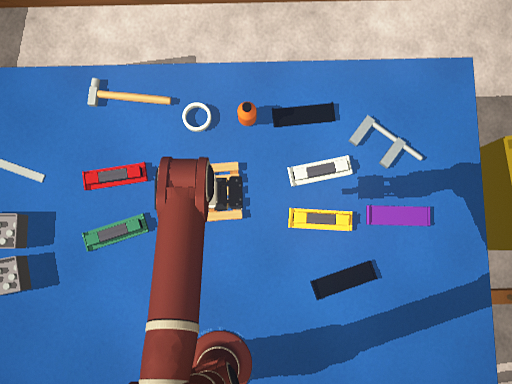

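View pics/w18.png

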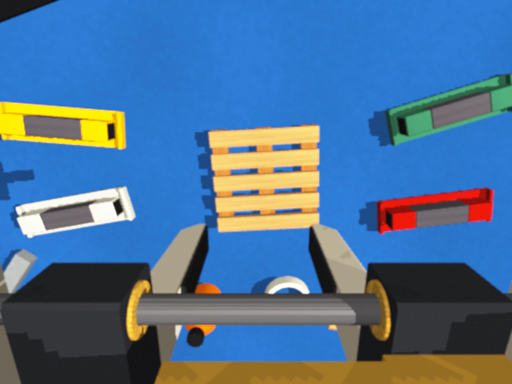

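The four tubes lie between the stops of their own rests, with the bottle still at top-view pixel (247,113) and the tape roll at (197,117). All offsets are under 3 mm and all angles under 0.09 rad, so I'm handing in.

```bash
python3 -c "
from bench import robot; print(robot.hand_in())"
```

```text
the job is handed in; nothing more can be done
None
```

I took the stack apart in the order yellow, green, red, white. Each tube now lies on the rest of its own colour, and the job was handed in at about 32 s; hand-in gave no verdict.

- **Setting down:** Green, red and white showed contact with their rests before I let go. I had gripped yellow a little low, so I released it with no contact felt, by my estimate 3–4 mm above its rest. A fall that short stays well under the 0.6 m/s limit.
- **Final position check:** The top and wrist cameras both put every tube within about 2.5 mm lengthwise and 2 mm sideways of its rest's centre. The limits are 12 and 16 mm.
- **Where the checks disagreed:** Angles came out at 0.09 rad or less against the 0.2 limit, but the outline fits were rough (15–38 % mismatch). The two cameras differed by up to 0.07 rad, on red. The close-up pictures show all four tubes lying straight.
- **Bottle and tape roll:** Both are at the same top-view pixels as at the start. The gripper was empty and clear of everything at hand-in.

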